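Set up a channel blank in a drilling jig

TASK

Set up the zinc channel in the drilling jig, working only by pushing with the fingers: flip the jig's stop over so that it drops down across the groove, push the channel that lies in the groove along until its end is home against the stop, then push the clamp's handle fully over towards you so that its cam holds the channel down. Pick nothing up, and leave the other things where they are.

Things in the scene. Friction and masses are not known exactly. Their poses are not given: they have to be found in the camera images.
- jig: Drilling jig fixed to the table: plywood board 165 x 250 x 18 mm. Origin: underside, below the drill bushing, on the groove's centre line; x away from the robot, y left along the groove (push direction), z up. Groove floor z=22 mm; groove 25 mm wide (x -12.5 to 12.5) from y=-72 on; fence behind it (to z=46), low front rail (to z=30, y -72 to 20). Drill bushing bridge at y -12 to 12, z 40 to 60.
- channel: Zinc channel 22 wide, 123 long, 14 mm high (0.08 to 0.15 kg), lying in the jig's groove, its free tail sticking out to the right. Origin: centre of its underside; y along its length: the end at y=+61.5 mm goes to the stop, the tail to push on is at y=-61.5.
- stop (a joint): Steel flip stop on the fence, hinge parallel to the groove. 0 = down across the groove (end stop); it starts parked up and back at 2.4 to 2.55 rad (2.55 = end stop) and stays there by its weight; pushed near its top towards the robot past about 1.9 rad it falls to 0 by itself. Mass 0.1 kg: a light push 35 to 50 mm above the hinge; pushed lower it jams against its hinge.
- stop_hinge (a point): Point on the stop's hinge axis, at the middle of its width (the stop is 14 mm wide along jig y; hinge at jig x=28, z=66 mm). Parked, its sloping back runs from a corner 33 mm behind the hinge (jig +x) and 15 mm above it up to an edge 7 mm behind and 54 mm above it. Fingertips kept 40 mm above the hinge tip it over once they are about 5 mm in front of the hinge.
- stop_face (a point): Point on the face of the stop that meets the channel's end; with the stop down it is 10 mm over the groove floor, about 2 mm in front of the groove's centre line. It moves with the stop; along jig y it stays 7 mm right of stop_hinge.
- clamp_handle (a joint): Lever handle of the cam clamp. 0 = fully over (end stop): the handle stands up, leaning 0.2 rad past upright towards the robot, and the cam locks over centre; it starts leaning back, away from the robot, at 1.2 to 1.3 rad (1.3 = end stop), held by its weight. Hinge axis along jig y. A push of 2 to 6 N at its end towards the robot swings it over.
- handle_hinge (a point): Point on the handle's hinge axis, in the middle of its width: jig x=0, y=-28, z=52.5 mm (right above the groove, right of the bushing); it rises by 3.5 mm on its springs when the cam presses down. Behind the fence the clamp's block and spring pillars (jig x 35 to 70, y -50 to -6) reach up to z=67 mm.
- handle_end (a point): End of the handle, 95 mm from its hinge. The handle is a black grip 15 mm thick. Leaning back, its end is about 85 mm behind the hinge (jig +x) and 95 mm above the table; fully over it is 19 mm in front of the hinge and 149 mm above the table.
- cam: Steel cam on the lever below its hinge, 15 mm wide, between the two cheeks of the clamp; origin on the hinge axis. Fully over it presses the channel down at jig x=0, y=-28 with about 12 N; with the handle back there is 3 mm of room over the channel.
- channel_2: Spare zinc channel 22 x 123 x 14 mm lying on the table right of the jig; leave alone. Origin: centre of its underside.
- channel_3: Second spare zinc channel 22 x 123 x 14 mm beside the first; leave alone. Origin: centre of its underside.
- c_clamp: Small black C-clamp 58 x 52 x 10 mm lying on the right rear of the jig's board; leave alone. Origin: centre of its underside.
- puck: Grey metal puck with a pin on top, 49 mm across, 52 mm high, standing behind the left part of the jig; leave alone. Origin: centre of its underside.

How it is judged:
By the outcome, as a careful person would: the job done as asked, in the order asked, and still so for the second after the job is handed in, with the robot touching nothing.
It also fails if it takes over 50 s, if anything falls off the work surface, if the arm or the gripper's body presses on something with over 40 N, if the wrist force passes 120 N, or if a joint passes its speed limit or range.

ROBOT

A 6-joint arm with a two-finger parallel gripper is mounted at the origin on a cart in front of the work surface, level with it; the furniture and walls round the work are solid. World frame = base frame: x ahead of the robot, y to its left, z up, the work surface at z = 0. Lengths are in m, angles in rad, forces in N, time in s.
With the tool pointing down it reaches from about 0.425 to 0.95 m from the base axis. Payload 3.5 kg.
Tool frame: the origin (TCP) lies on the centre line of the jaws, within the pads' length; the fingertips stand 17 mm ahead of it and the grasp point (between the pads) lies 2 mm behind it; z points along the fingers, y is the line along which they close (so a half turn about z gives the same grasp; the last joint's range is limited). The gripper opens to 85 mm and grips with 20 to 120 N. Pads are 22 mm wide; open, the fingers measure 114 mm over their backs; the gripper's body (76 mm by 85 mm) begins 54 mm behind the grasp point. The pads swing forward as they close: fully open they stand 13 mm farther back than shut.
Start: joints at [1.155, 0.286, 1.577, -0, 1.279, -0.15], TCP at [0.177, 0.651, 0.248] pointing down, gripper open.
Joint ranges: [-2.77, 2.77], [-0.9, 2.22], [0.21, 2.48], [-1.53, 4.67], [0.24, 2.81], [-2.84, 2.84]. Speed limits (rad/s): [2.79, 2.79, 3.14, 3.14, 3.14, 3.14].

INTERFACE

Orientations are given as a unit quaternion [x, y, z, w].
In Python, from plant import ctrl gives the robot as it stands. The module is installed in compiled form; this text tells all that it offers.
- The arm moves only by the tool drive_tool, never from a script. Its argument "moves" is a list of rows, each a list of 3 entries, a list of its own where there are three numbers: the turn, a rotation vector about the tool's x, y, z in rad, then the shift along the tool's x, y, z in m, then the finger opening in m, from 0 to 0.0854. A call has 1 to 5 rows; each row shifts and turns the commanded pose from where the row before left it, along the tool's axes as they then stand; what a row does not reach is not made up. A row lasts 1/8 s, in which the tool goes at most 62.5 mm and 10.7 degrees, less where a joint would pass 70% of its speed; a pose out of reach is approached as far as the arm can. A call with a gripper value outside its range is refused whole. The fingers move at their own pace and stop on an object; "grip_force" is the grip in N (left out, the last holds). Time passes only in rows, so rows that do not move let the fingers close. It gives the time, the measured TCP pose, the force, the opening and the grip force at its end, in the units of the state.
- ctrl.get_state(): the state, without advancing time (a new reading comes with each control period).
- ctrl.read_camera(name): name is "scene" or "side" or "wrist"; returns a dict with "image" (384x512x3 uint8, red, green, blue), "fx", "fy", "cx", "cy" (pixels), "dist" ([k1, k2, p1, p2, k3] as OpenCV has them; the pictures are not rectified), "R" (3x3) and "t" (3): a world point X has camera coordinates R X + t. Camera axes: x right, y down, z forward; pixel columns grow to the right and rows downward; lengths in m; the calibration is good to about 2 mm. A picture is of the moment at which its call begins. There is no depth.
- ctrl.sign_off(): hands the job in; it is judged then, once.
The state is a dict: "time": time; "qpos": joint angles; "dq": joint speeds; "joint_efforts": joint torques, N m; "eef_pos": TCP position; "tcp_rot": TCP orientation; "contact_force": force on the tool from outside, world axes, zero at the start; "wrist_torque": the same for the moment, N m; "opening": opening from 0.0 (shut) to 1.0 (fully open); "finger_force": force on a finger pad.
Only numpy, scipy, OpenCV 4.12 (cv2) and the standard library are available. Lean on these libraries where they do the work, as an engineer would, in place of code of your own. Each camera call takes 0.05 s, during which the arm holds its last target. There are 200 camera calls.

## Working session

There is one attempt and no reset: what is moved stays moved. The work goes in short steps, Python scripts to look and compute and a tool call to move; the robot and the scene stay as the last step left them, time stands still between calls to the robot, and variables do not carry over. Pictures are saved under pics/ and viewed, at most 10 in all, crops included, and the job is handed in when it is done.

Besides the shell and the picture viewer there is one more tool, called after "Emit:" as name(argument=value, ...) on one line, values as JSON. drive_tool: Moves the arm, as the interface text tells. Its arguments: {"type":"object","properties":{"moves":{"type":"array","items":{"type":"array"}},"grip_force":{"type":"number"}},"required":["moves"]}

```bash
mkdir -p pics
cat > h.py <<'E'
import numpy as np, cv2
from plant import ctrl
def cam(n,save=None):
    c=ctrl.read_camera(n)
    if save: cv2.imwrite('pics/'+save,c['image'][:,:,::-1])
    c['K']=np.array([[c['fx'],0,c['cx']],[0,c['fy'],c['cy']],[0,0,1]]);c['D']=np.array(c['dist'],float)
    c['R']=np.array(c['R']);c['t']=np.array(c['t']);return c
def proj(c,P):
    return cv2.projectPoints(np.atleast_2d(np.array(P,float)),cv2.Rodrigues(c['R'])[0],c['t'],c['K'],c['D'])[0][:,0]
def onplane(c,uv,z):
    n=cv2.undistortPoints(np.array(uv,float).reshape(-1,1,2),c['K'],c['D'])[:,0]
    d=np.c_[n,np.ones(len(n))]@c['R']; o=-c['R'].T@c['t']
    return o+d*((z-o[2])/d[:,2])[:,None]
E
python3 - <<'E'
from h import *
import pickle
C={n:cam(n) for n in('scene','side','wrist')}
pickle.dump(C,open('c0.pkl','wb'))
im=np.hstack([C['scene']['image'],C['side']['image']])
for n in('scene','side'):
    cv2.imwrite(f'pics/{n}0.png',cv2.resize(C[n]['image'][:,:,::-1],(800,600),interpolation=cv2.INTER_CUBIC))
    print(n,-C[n]['R'].T@C[n]['t'],C[n]['R'][2],C[n]['fx'])
print(ctrl.get_state())
E
```

```text
scene [ 0.10506216 -0.43269437  0.74566552] [ 0.50271352  0.43515408 -0.74694046] 467.3976378365348
side [0.61003947 0.74643981 0.40959665] [-0.06112176 -0.93163676 -0.35821374] 465.7749764504476
{'time': 0.15, 'qpos': array([ 1.15502385e+00,  2.87017587e-01,  1.57785526e+00,  3.19954114e-05,
        1.27861416e+00, -1.50020038e-01]), 'dq': array([-0.00214156, -0.00181001, -0.00323388, -0.0009187 ,  0.00032644,
        0.00065171]), 'joint_efforts': array([ 6.96878469e-04, -4.06607008e+01, -2.93138552e+01, -1.51225045e-04,
        3.98428005e-03,  1.46389130e-06]), 'eef_pos': array([0.17705725, 0.65085922, 0.24722008]), 'tcp_rot': array([ 1.32490075e-01,  9.91183879e-01, -9.05250355e-04, -2.79098943e-04]), 'contact_force': array([ 0.07930803, -0.36418573, -0.28919406]), 'wrist_torque': array([ 0.00884527, -0.01170629, -0.05220082]), 'finger_force': 0.0, 'opening': 1.0015250410618322}
```

View pics/scene0.png

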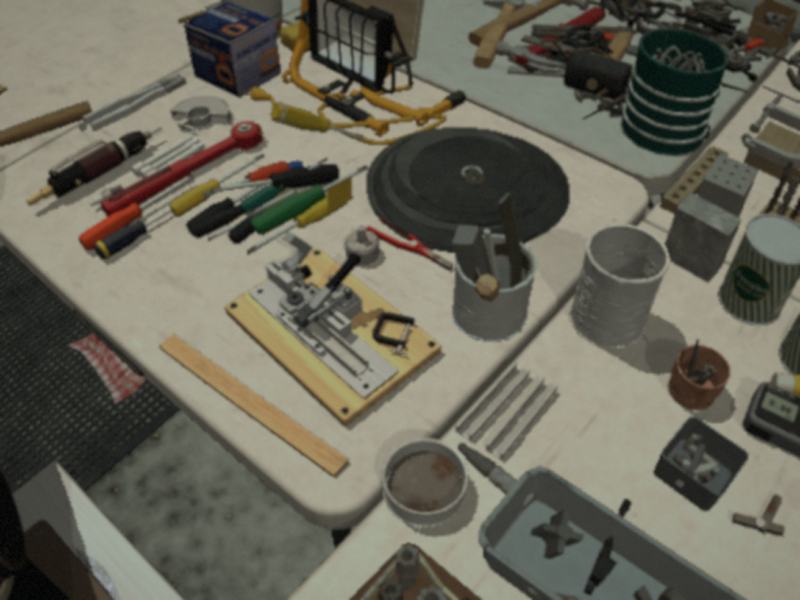

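View pics/side0.png

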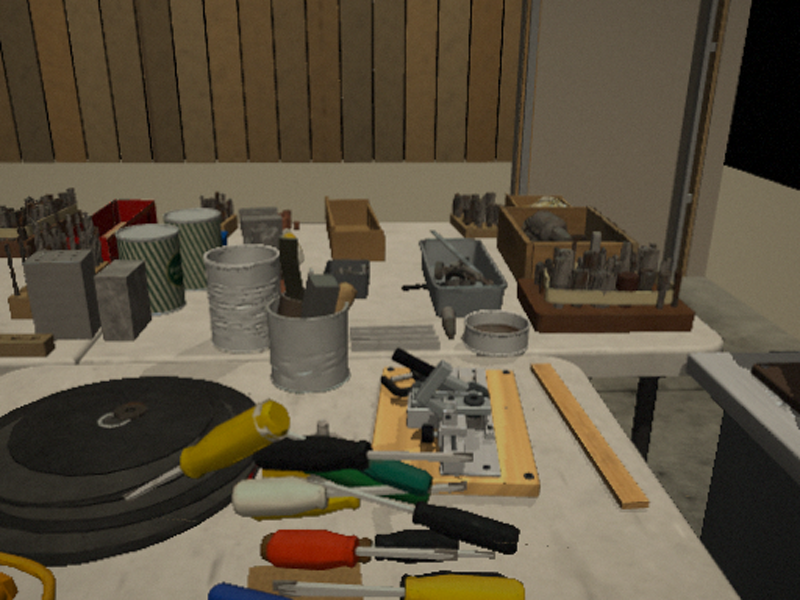

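The scene picture shows the jig board with its top corners at about (226,308), (348,420), (441,350) and (316,250) in the 800×600 view. The stop is near (290,250), the black handle runs up to (352,260), and the C-clamp is at (393,330). The side picture shows the same parts from the left.

Run:
```python
from h import *
import pickle
C=pickle.load(open('c0.pkl','rb'))
c=C['scene'];s=.64
px=np.array([[226,308],[348,420],[441,350],[316,250]])*s
P=onplane(c,px,.018);print(P.round(4))
for i in range(4):print(np.linalg.norm(P[i]-P[(i+1)%4]).round(4))
print(P.mean(0), [np.degrees(np.arctan2(*(a)[[1,0]])) for a in (P[0]-P[1],P[3]-P[2],P[2]-P[1],P[3]-P[0])])
q=C['side'];px=np.array([[540,494],[524,372]])*s
print(onplane(q,px,.018))
a=c['image'][145:275,135:290,::-1];cv2.imwrite('pics/s1.png',cv2.resize(a,None,fx=5,fy=5,interpolation=cv2.INTER_CUBIC)[:600,:800])
a=q['image'][215:325,230:355,::-1];cv2.imwrite('pics/d1.png',cv2.resize(a,None,fx=5,fy=5,interpolation=cv2.INTER_CUBIC))
```

```text
[[ 0.4378  0.1633  0.018 ]
 [ 0.4153 -0.0819  0.018 ]
 [ 0.5672 -0.1009  0.018 ]
 [ 0.5947  0.148   0.018 ]]
0.2463
0.153
0.2504
0.1576
[0.50372228 0.03213361 0.018     ] [np.float64(84.76143795274686), np.float64(83.6955532989798), np.float64(-7.122910314419401), np.float64(-5.565766993926852)]
[[ 0.44445378  0.19195624  0.018     ]
 [ 0.4018937  -0.06394344  0.018     ]]
```

View pics/s1.png

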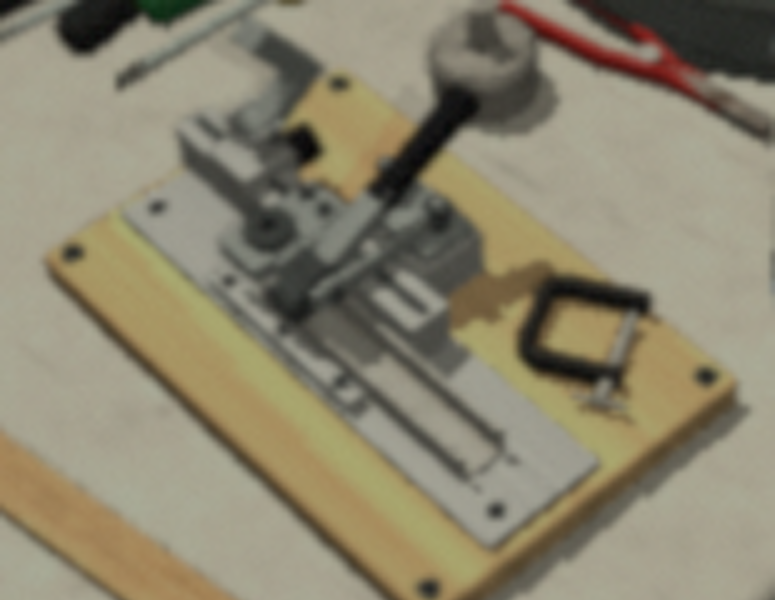

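The crop (5×, offset 135,145) shows the bushing hole at about (268,228), the handle's end at about (462,92) and the channel's tail end at about (480,465). The stop leans back around (250–320, 30–120), and the board corners are at (45,258) and (738,388).

```bash
cat > fit.py <<'E'
from h import *
import pickle
C=pickle.load(open('c0.pkl','rb'));c=C['scene']
f=lambda p:np.array(p,float)/5+[135,145]
b=onplane(c,[f((268,228))],.060)[0];h=onplane(c,[f((462,92))],.100)[0];t=onplane(c,[f((484,463))],.030)[0]
l=onplane(c,[f((45,258))],.018)[0];r=onplane(c,[f((738,388))],.018)[0]
sc=onplane(c,[f(p) for p in((72,252),(430,587),(707,377),(338,82))],.018)
print('bush',b,'hend',h,'tail',t,'L',l,'R',r);print(sc)
print([np.degrees(np.arctan2(*(a)[[1,0]]))-90 for a in(sc[0]-sc[1],sc[3]-sc[2])])
y=np.radians(-5.8)
T=np.array([[np.cos(y),-np.sin(y)],[np.sin(y),np.cos(y)]])
for n,p in dict(h=h,t=t,l=l,r=r,mid=(l+r)/2).items():print(n,(T.T@(p-b)[:2]).round(4))
E
python3 fit.py
python3 - <<'E'
from h import *
import pickle
C=pickle.load(open('c0.pkl','rb'));w=C['wrist']
from scipy.spatial.transform import Rotation as Ro
R=Ro.from_quat([ 1.32490075e-01,  9.91183879e-01, -9.05250355e-04, -2.79098943e-04]).as_matrix()
cw=-w['R'].T@w['t'];print(cw,'cam in tool',R.T@(cw-[0.17706,0.65086,0.24722]),'view dir tool',R.T@w['R'][2],'img right in tool',R.T@w['R'][0],w['fx']);print(R)
E
```

```text
bush [0.4870345  0.07403688 0.06      ] hend [0.56441017 0.03754263 0.1       ] tail [ 0.47246128 -0.0533618   0.03      ] L [0.43786051 0.16548773 0.018     ] R [ 0.57036166 -0.09927128  0.018     ]
[[ 0.44752395  0.1591824   0.018     ]
 [ 0.42350044 -0.06995959  0.018     ]
 [ 0.56682814 -0.08640143  0.018     ]
 [ 0.59198162  0.14424384  0.018     ]]
[np.float64(-5.985091881282543), np.float64(-6.223908149641758)]
h [ 0.0807 -0.0285]
t [-0.0016 -0.1282]
l [-0.0582  0.086 ]
r [ 0.1004 -0.164 ]
mid [ 0.0211 -0.039 ]
[0.11162321 0.66882443 0.3725884 ] cam in tool [ 6.78970296e-02 -8.70840780e-05 -1.25347183e-01] view dir tool [-2.74783004e-01  4.19245556e-04  9.61506175e-01] img right in tool [ 8.66949424e-04  9.99999606e-01 -1.88269642e-04] 304.63845432698866
[[-9.64892604e-01  2.62643548e-01 -7.93150121e-04]
 [ 2.62644558e-01  9.64891121e-01 -1.72058344e-03]
 [ 3.13403371e-04 -1.86849480e-03 -9.99998205e-01]]
```

Jig origin is about (0.487, 0.074) with yaw about −6°. The handle's end (jig y −28.5) and the board size both agree with this. I'm moving above the stop for one close look.

Emit:
drive_tool(moves=[[[0,0,-0.161],[0,0,0],0.0],[[0,0,0],[-0.034,-0.042,0.004],0.0],[[0,0,0],[-0.034,-0.042,0.004],0.0],[[0,0,0],[-0.034,-0.042,0.004],0.0],[[0,0,0],[-0.034,-0.042,0.004],0.0]], grip_force=20)

```text
time: 0.78
eef_pos: [0.2955, 0.4684, 0.2319]
tcp_rot: [0.052, 0.999, -0.0, -0.0]
contact_force: [0.7, 0.0, 0.0]
opening: -0.001
finger_force: 0.0
```

Emit:
drive_tool(moves=[[[0,0,0],[-0.034,-0.042,0.004],0.0],[[0,0,0],[-0.034,-0.042,0.004],0.0],[[0,0,0],[-0.034,-0.042,0.004],0.0],[[0,0,0],[-0.034,-0.042,0.004],0.0],[[0,0,0],[-0.034,-0.042,0.004],0.0]])

```text
time: 1.4
eef_pos: [0.4426, 0.2417, 0.2121]
tcp_rot: [0.052, 0.999, 0.0, 0.0]
contact_force: [0.3, -0.1, 0.3]
opening: -0.002
finger_force: 0.0
```

Emit:
drive_tool(moves=[[[0,0,0],[-0.034,-0.042,0.004],0.0],[[0,0,0],[-0.034,-0.042,0.004],0.0],[[0,0,0],[-0.034,-0.042,0.004],0.0],[[0,0,0],[0,0,0],0.0]])

```text
time: 1.9
eef_pos: [0.5315, 0.1045, 0.1998]
tcp_rot: [0.055, 0.998, -0.0, -0.0]
contact_force: [0.9, -0.3, 0.0]
opening: -0.004
finger_force: 0.0
```

Run:
```python
from h import *
import pickle
w=cam('wrist');pickle.dump(w,open('w1.pkl','wb'))
s=ctrl.get_state();print(s['eef_pos'],s['tcp_rot'])
from scipy.spatial.transform import Rotation as Ro
R=Ro.from_quat(s['tcp_rot']).as_matrix()
im=cv2.resize(w['image'][:,:,::-1],(800,600),interpolation=cv2.INTER_CUBIC)
print('tip',proj(w,[s['eef_pos']+R@[0,0,.017]])*1.5625)
cv2.imwrite('pics/w1.png',im)
```

```text
[0.53053654 0.10611716 0.19978267] [ 5.39735959e-02  9.98542115e-01  1.27856677e-04 -6.92429564e-04]
tip [[398.96473528 376.06122699]]
```

View pics/w1.png

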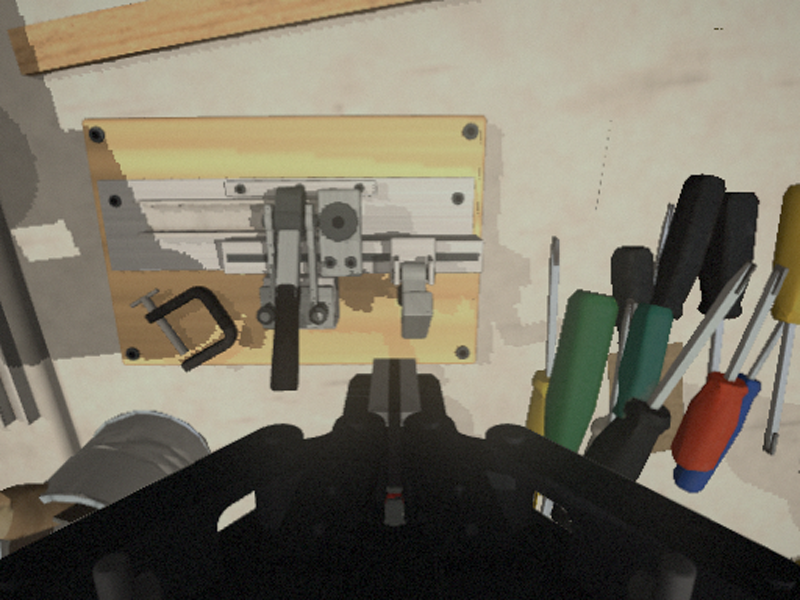

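The wrist view (jig y grows to the right, x downward) shows the bushing at (338,222), the handle's end at (285,390), the stop at columns 401–432 and rows 260–338, and the channel tail end at (143,215). The closed fingertips are near (395,360), as predicted.

```bash
cat > fit2.py <<'E'
from h import *
import pickle
from scipy.optimize import least_squares
w=pickle.load(open('w1.pkl','rb'));s=1.5625
# jig-frame points: bushing top, handle centre line at hinge/end , board corners (offset bx,by), stop hinge y=sy
obs=[((0,0,.06),(338,222)),((.083,-.028,.100),(285,388))]
cor=[((0,0),(484,116)),((0,-.25),(83,120)),((.165,-.25),(124,364)),((.165,0),(476,364))]
def J(p,P):
    a=p[2];P=np.array(P,float);return np.array([p[0]+np.cos(a)*P[0]-np.sin(a)*P[1],p[1]+np.sin(a)*P[0]+np.cos(a)*P[1],P[2]])
def res(p):
    r=[proj(w,J(p,P))[0]*s-u for P,u in obs]+[proj(w,J(p,(c[0]+p[3],c[1]+p[4],.018)))[0]*s-u for c,u in cor]
    r.append((proj(w,J(p,(.035,p[5],.120)))[0]*s-[416,0])*[1,0]); r.append((proj(w,J(p,(.061,p[5],.081)))[0]*s-[416,0])*[1,0])
    return np.concatenate(r)
o=least_squares(res,[.487,.074,-.1,-.06,.086,.04]);p=o.x
print(p.round(4),np.degrees(p[2]),'\n',o.fun.round(1))
for n,P in dict(top=(.035,p[5],.120),corner=(.061,p[5],.081),hinge=(.028,p[5],.066)).items(): print(n,proj(w,J(p,P))*s)
t=onplane(w,[np.array((143,216))/s],.036)[0];a=p[2]
T=np.array([[np.cos(a),-np.sin(a)],[np.sin(a),np.cos(a)]]);print('tail jig',T.T@(t[:2]-p[:2]))
e=ctrl.get_state()['eef_pos'];print('tcp jig',T.T@(e[:2]-p[:2]),e[2])
for q in ((.061+.020,p[5]),(.1,-.028),(0,-.15)):print(q,J(p,(*q,0)))
E
python3 fit2.py
```

```text
[ 0.4907  0.0785 -0.1015 -0.0586  0.0878  0.0406] -5.816178519744915 
 [ 1.5 -1.7 -1.4  1.8  4.1 -1.8 -3.9 -1.  -1.8  3.6  1.3  1.6  1.7  0.
 -2.1  0. ]
top [[417.70701477 312.68584644]]
corner [[413.93883426 336.59575007]]
hinge [[413.09186052 271.5210251 ]]
tail jig [-0.00101797 -0.12181148]
tcp jig [0.03683453 0.03148189] 0.19978267483817658
(0.081, np.float64(0.04063261020348084)) [0.57540196 0.11074516 0.        ]
(0.1, -0.028) [0.58734911 0.04054045 0.        ]
(0, -0.15) [ 0.47550076 -0.07069779  0.        ]
```

Refined estimate: jig origin (0.491, 0.0785), yaw −5.8°, stop hinge at jig y = 0.041. This matches the scene camera within 4 mm. Next I go behind the stop and lower to 40 mm above its hinge.

Emit:
drive_tool(moves=[[[0,0,0],[-0.055,0.009,0],0.0],[[0,0,0],[0,0,0.04],0.0],[[0,0,0],[0,0,0.036],0.0],[[0,0,0],[0.012,0,0],0.0],[[0,0,0],[0,0,0],0.0]])

```text
time: 2.58
eef_pos: [0.5732, 0.113, 0.1255]
tcp_rot: [0.052, 0.999, 0.0, 0.0]
contact_force: [-0.2, -0.3, 0.3]
opening: 0.002
finger_force: 0.0
```

Emit:
drive_tool(moves=[[[0,0,0],[0.008,0,0],0.0],[[0,0,0],[0.008,0,0],0.0],[[0,0,0],[0.007,0,0],0.0],[[0,0,0],[0.005,0,0],0.0],[[0,0,0],[0.005,0,0],0.0]])

```text
time: 3.2
eef_pos: [0.542, 0.1152, 0.1254]
tcp_rot: [0.052, 0.999, 0.0, 0.002]
contact_force: [1.3, 0.5, 4.2]
opening: -0.002
finger_force: 2.0
```

Emit:
drive_tool(moves=[[[0,0,0],[0.004,0,0],0.0],[[0,0,0],[0.004,0,0],0.0],[[0,0,0],[0.004,0,0],0.0],[[0,0,0],[0.004,0,0],0.0]])

```text
time: 3.7
eef_pos: [0.5268, 0.1168, 0.1266]
tcp_rot: [0.052, 0.999, -0.0, 0.002]
contact_force: [-0.2, -0.9, 7.4]
opening: 0.001
finger_force: 3.1
```

```bash
cat > st.py <<'E'
from h import *
import sys
p=[.4907,.0785];a=-.1015;T=np.array([[np.cos(a),-np.sin(a)],[np.sin(a),np.cos(a)]])
s=ctrl.get_state();e=s['eef_pos'];print('jig',(T.T@(e[:2]-p)).round(4),'tipz',round(e[2]-.017,4),'F jig',(T.T@s['contact_force'][:2]).round(1),s['contact_force'][2].round(1))
if len(sys.argv)>1:
    n=sys.argv[1];c=cam(n)
    pts=proj(c,[[*(np.array(p)+T@q[:2]),q[2]] for q in np.array([(-.06,-.16,.02),(.09,.09,.02),(-.06,.09,.13),(.09,-.16,.13)])])
    x0,y0=np.clip(pts.min(0),0,[511,383]).astype(int);x1,y1=np.clip(pts.max(0),0,[511,383]).astype(int)
    k=min(800/(x1-x0),600/(y1-y0));cv2.imwrite('pics/'+sys.argv[2],cv2.resize(c['image'][y0:y1,x0:x1,::-1],None,fx=k,fy=k,interpolation=cv2.INTER_CUBIC)[:600,:800]);print(x0,y0,k)
    import pickle;pickle.dump(c,open('last.pkl','wb'))
E
python3 st.py
```

```text
jig [0.032  0.0418] tipz 0.1096 F jig [-0.1 -0.9] 7.4
```

Emit:
drive_tool(moves=[[[0,0,0],[0.004,0,0],0.0],[[0,0,0],[0.004,0,0],0.0]])

```text
time: 3.95
eef_pos: [0.5174, 0.1178, 0.1251]
tcp_rot: [0.052, 0.999, 0.0, 0.0]
contact_force: [-0.6, -0.3, 2.1]
opening: -0.001
finger_force: 0.9
```

```bash
python3 st.py scene s2.png
```

```text
jig [0.0226 0.0418] tipz 0.1081 F jig [-0.6 -0.4] 2.1
131 155 5.405405405405405
```

View pics/s2.png

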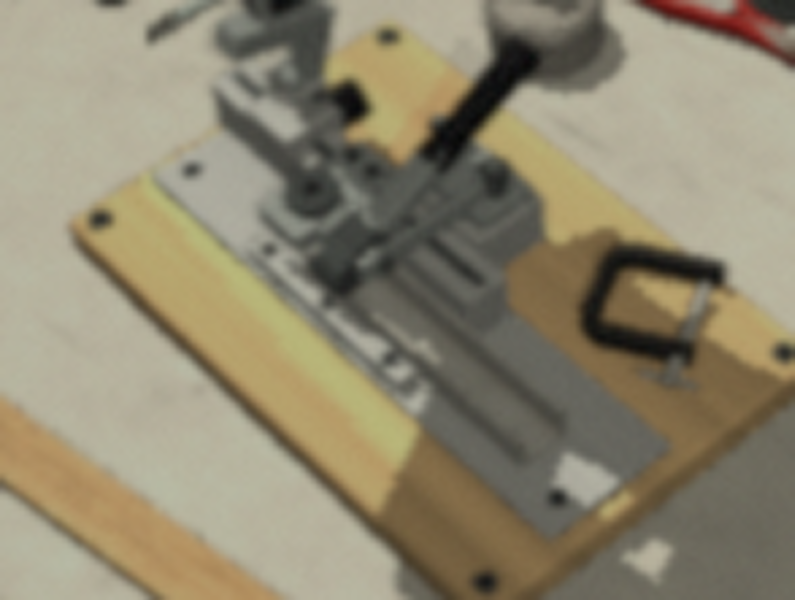

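The finger is at the top of the picture (around (270,10)). The stop stands nearly upright at about (290,60) and has not fallen yet, so I keep pushing.

Emit:
drive_tool(moves=[[[0,0,0],[0.004,0,0],0.0],[[0,0,0],[0.004,0,0],0.0],[[0,0,0],[0.004,0,0],0.0],[[0,0,0],[0,0,0],0.0]])

```text
time: 4.5
eef_pos: [0.5049, 0.1191, 0.1239]
tcp_rot: [0.052, 0.999, -0.0, -0.0]
contact_force: [0.3, 0.9, 0.6]
opening: -0.001
finger_force: 0.0
```

```bash
python3 st.py side d2.png
```

```text
jig [0.01   0.0418] tipz 0.1069 F jig [0.2 0.9] 0.6
243 180 4.838709677419355
```

View pics/d2.png

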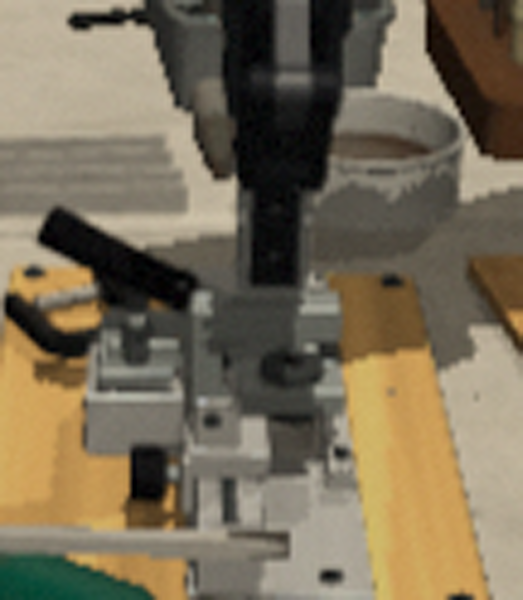

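The force is zero and no part stands up at the hinge. The plate at about (205–270, 415–480) now reaches over the groove, so the stop seems to be down. I'll confirm that from near the tail, so I raise and move there.

Emit:
drive_tool(moves=[[[0,0,0],[0,0,-0.04],0.0],[[0,0,0],[0.005,-0.062,0],0.0],[[0,0,0],[0.005,-0.062,0],0.0],[[0,0,0],[0,-0.062,0],0.0],[[0,0,0],[0,-0.006,0.03],0.0]])

```text
time: 5.18
eef_pos: [0.4775, -0.0753, 0.1371]
tcp_rot: [0.055, 0.998, -0.002, 0.004]
contact_force: [0.2, 0.4, -0.2]
opening: 0.0
finger_force: 0.0
```

Emit:
drive_tool(moves=[[[0,0,0],[0,0,0.025],0.0],[[0,0,0],[0,0,0],0.0]])

```text
time: 5.42
eef_pos: [0.4738, -0.0706, 0.1073]
tcp_rot: [0.053, 0.999, 0.001, -0.002]
contact_force: [-1.4, -0.9, -0.3]
opening: 0.004
finger_force: 0.0
```

```bash
python3 - <<'E'
from h import *
import pickle
w=cam('wrist');pickle.dump(w,open('w2.pkl','wb'))
cv2.imwrite('pics/w2.png',cv2.resize(w['image'][:,:,::-1],(800,600),interpolation=cv2.INTER_CUBIC))
E
python3 st.py
```

```text
jig [-0.0006 -0.1501] tipz 0.0918 F jig [ 0.5 -0.2] 0.1
```

View pics/w2.png

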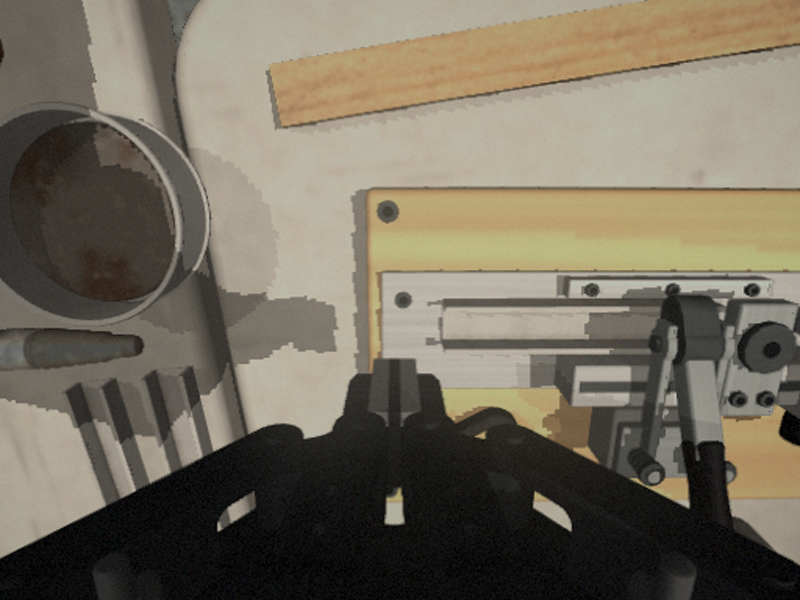

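The channel tail end is at (442,326), with its walls at rows about 303 and 347. The fingers are to the right of it in the jig (left in the image). The stop is out of view to the right.

```bash
python3 - <<'E'
from h import *
import pickle
w=pickle.load(open('w2.pkl','rb'))
p=[.4907,.0785];a=-.1015;T=np.array([[np.cos(a),-np.sin(a)],[np.sin(a),np.cos(a)]])
P=onplane(w,np.array([(442,303),(442,348),(771,347)])/1.5625,.036);P[2]=onplane(w,[np.array((771,347))/1.5625],.06)[0]
print(((P[:,:2]-p)@T).round(4))
E
python3 st.py
```

```text
[[-0.012  -0.1293]
 [ 0.0087 -0.1288]
 [-0.0004 -0.0013]]
jig [-0.0006 -0.1501] tipz 0.0918 F jig [ 0.5 -0.2] 0.1
```

Emit:
drive_tool(moves=[[[0,0,0],[0.001,0,0.04],0.0],[[0,0,0],[0,0,0.024],0.0],[[0,0,0],[0,0.01,0],0.0],[[0,0,0],[0,0.005,0],0.0],[[0,0,0],[0,0.004,0],0.0]])

```text
time: 6.1
eef_pos: [0.4778, -0.0517, 0.0471]
tcp_rot: [0.052, 0.999, -0.001, 0.002]
contact_force: [-0.4, -0.9, 1.8]
opening: 0.001
finger_force: 0.8
```

Emit:
drive_tool(moves=[[[0,0,0],[0,0.005,0],0.0],[[0,0,0],[0,0.005,0],0.0],[[0,0,0],[0,0.005,0],0.0],[[0,0,0],[0,0.005,0],0.0],[[0,0,0],[0,0.004,0],0.0]])

```text
time: 6.72
eef_pos: [0.4802, -0.0287, 0.0465]
tcp_rot: [0.052, 0.999, -0.001, 0.001]
contact_force: [-1.3, -4.6, 5.4]
opening: -0.0
finger_force: 3.2
```

```bash
python3 st.py
```

```text
jig [ 0.0004 -0.1077] tipz 0.0295 F jig [-0.8 -4.7] 5.4
```

Emit:
drive_tool(moves=[[[0,0,0],[0,0,-0.001],0.0],[[0,0,0],[0,0.003,0],0.0],[[0,0,0],[0,0.003,0],0.0]])

```text
time: 7.1
eef_pos: [0.4797, -0.0221, 0.0465]
tcp_rot: [0.052, 0.999, -0.0, 0.0]
contact_force: [-0.2, -3.5, 4.3]
opening: -0.007
finger_force: 2.2
```

Emit:
drive_tool(moves=[[[0,0,0],[0,0.002,0],0.0],[[0,0,0],[0,0.002,0],0.0]])

```text
time: 7.35
eef_pos: [0.4801, -0.0181, 0.0465]
tcp_rot: [0.052, 0.999, -0.0, 0.0]
contact_force: [-0.4, -4.1, 4.7]
opening: 0.003
finger_force: 2.5
```

```bash
python3 st.py
```

```text
jig [-0.0008 -0.0971] tipz 0.0295 F jig [-0.  -4.1] 4.7
```

Emit:
drive_tool(moves=[[[0,0,0],[0,0,-0.002],0.0],[[0,0,0],[0,0,-0.001],0.0]])

```text
time: 7.6
eef_pos: [0.4788, -0.0172, 0.0485]
tcp_rot: [0.053, 0.999, 0.001, -0.001]
contact_force: [0.6, -0.4, 0.4]
opening: -0.003
finger_force: 0.0
```

```bash
python3 st.py wrist w3.png
python3 - <<'E'
from h import *
import pickle
w=pickle.load(open('last.pkl','rb'))
cv2.imwrite('pics/w3.png',cv2.resize(w['image'][:,:,::-1],(800,600),interpolation=cv2.INTER_CUBIC))
E
```

```text
jig [-0.0021 -0.0964] tipz 0.0315 F jig [ 0.6 -0.3] 0.4
43 126 1.7094017094017093
```

View pics/w3.png

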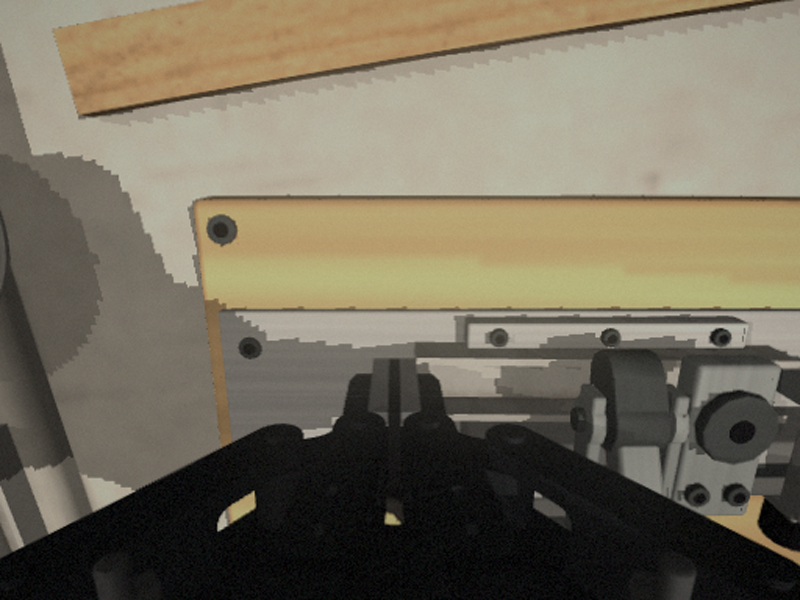

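The finger's edge at column 417 touches the channel's tail end at column 416. The upward force came from the tip rubbing the groove floor, and it is gone now that the tip is raised. I keep pushing until the stop resists.

Emit:
drive_tool(moves=[[[0,0,0],[0,0.002,0],0.0],[[0,0,0],[0,0.002,0],0.0]])

```text
time: 7.9
eef_pos: [0.4806, -0.016, 0.0494]
tcp_rot: [0.051, 0.999, -0.003, 0.0]
contact_force: [-1.4, -13.0, -1.1]
opening: 0.001
finger_force: 6.5
```

Emit:
drive_tool(moves=[[[0,0,0],[0,0.002,0],0.0],[[0,0,0],[0,0,0],0.0]])

```text
time: 8.15
eef_pos: [0.4813, -0.0158, 0.0499]
tcp_rot: [0.05, 0.999, -0.004, 0.001]
contact_force: [-1.3, -15.5, -1.1]
opening: 0.001
finger_force: 8.0
```

The push ended at 15 N with no further motion, at jig y −0.095. That is where the stop face puts the channel (−0.096), so it is home. I release, rise and go round behind the handle.

Emit:
drive_tool(moves=[[[0,0,0],[0,-0.006,0],0.0],[[0,0,0],[0,-0.012,0],0.0],[[0,0,0],[0,0,-0.06],0.0],[[0,0,0],[0,0,-0.06],0.0],[[0,0,0],[-0.06,0,0],0.0]])

```text
time: 8.78
eef_pos: [0.5411, -0.0367, 0.1801]
tcp_rot: [0.052, 0.999, -0.002, 0.009]
contact_force: [1.7, -1.2, 2.1]
opening: -0.001
finger_force: 0.0
```

Emit:
drive_tool(moves=[[[0,0,0],[-0.055,0.02,0],0.0],[[0,0,0],[0,0.055,0],0.0],[[0,0.15,0],[0,0,0],0.0],[[0,0.15,0],[0,0,0],0.0],[[0,0.15,0],[0,0,0],0.0]])

```text
time: 9.4
eef_pos: [0.601, 0.0329, 0.1696]
tcp_rot: [0.051, 0.973, 0.012, -0.225]
contact_force: [-0.5, -0.5, -0.4]
opening: 0.001
finger_force: 0.0
```

```bash
python3 st.py; python3 -c "
from h import *
s=ctrl.get_state();print(s['eef_pos'],s['tcp_rot'],s['time'])"; python3 st.py scene s3.png
```

```text
jig [ 0.1143 -0.0342] tipz 0.1526 F jig [-0.4 -0.5] -0.4
[0.60098072 0.03291004 0.1695711 ] [ 0.05067234  0.97296453  0.01223583 -0.22499474] 9.4
jig [ 0.1143 -0.0342] tipz 0.1526 F jig [-0.4 -0.5] -0.4
131 155 5.405405405405405
```

View pics/s3.png

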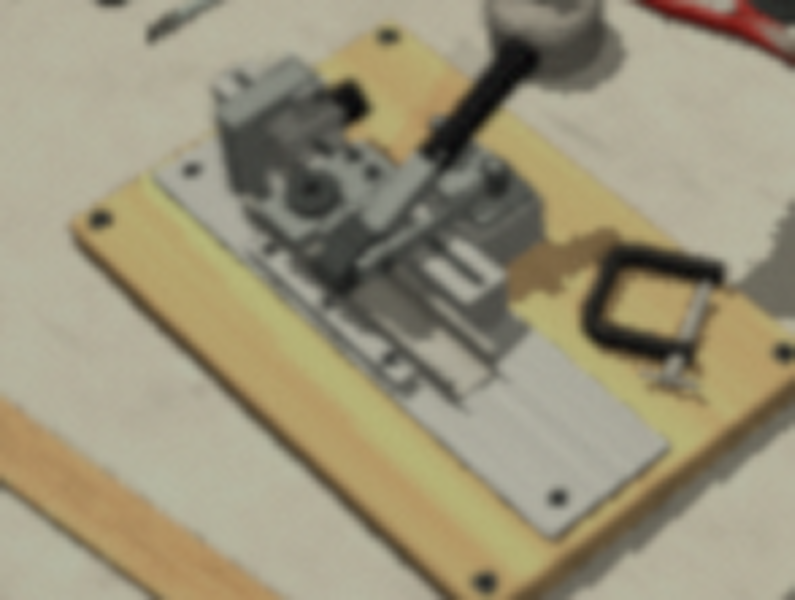

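The stop now lies down across the groove at about (265,85). The channel's tail has moved in to about (480,390), and the handle is still back. I lower the tilted fingers behind the handle's end.

Emit:
drive_tool(moves=[[[0,0,0],[-0.009,0.006,-0.004],0.0],[[0,0,0],[-0.019,0,0.038],0.0],[[0,0,0],[-0.019,0,0.038],0.0],[[0,0,0],[0,0,0],0.0]])

```text
time: 9.95
eef_pos: [0.6096, 0.0381, 0.0807]
tcp_rot: [0.051, 0.973, 0.012, -0.226]
contact_force: [-0.4, -0.2, -0.3]
opening: -0.002
finger_force: 0.0
```

Emit:
drive_tool(moves=[[[0,0,0],[0.009,0,0.001],0.0],[[0,0,0],[0.008,0,0.001],0.0],[[0,0,0],[0.008,0,0],0.0]])

```text
time: 10.32
eef_pos: [0.5895, 0.0399, 0.0953]
tcp_rot: [0.051, 0.974, 0.012, -0.221]
contact_force: [1.0, 0.7, -0.2]
opening: 0.003
finger_force: 0.0
```

```bash
python3 st.py
```

```text
jig [ 0.1022 -0.0284] tipz 0.0783 F jig [0.9 0.8] -0.2
```

Emit:
drive_tool(moves=[[[0,0,0],[0.0075,0,-0.004],0.0],[[0,0,0],[0.0075,0,-0.005],0.0],[[0,0,0],[0.0075,0,-0.005],0.0]])

```text
time: 10.7
eef_pos: [0.575, 0.0414, 0.1164]
tcp_rot: [0.051, 0.974, 0.012, -0.223]
contact_force: [1.0, 0.3, -0.7]
opening: -0.001
finger_force: 0.3
```

Emit:
drive_tool(moves=[[[0,0,0],[0.008,0,-0.002],0.0],[[0,0,0],[0.008,0,-0.002],0.0],[[0,0,0],[0.008,0,-0.002],0.0],[[0,0,0],[0.008,0,-0.002],0.0]])

```text
time: 11.2
eef_pos: [0.5497, 0.044, 0.137]
tcp_rot: [0.051, 0.974, 0.012, -0.223]
contact_force: [2.0, -0.2, -1.1]
opening: -0.001
finger_force: 1.0
```

```bash
python3 st.py
```

```text
jig [ 0.0622 -0.0284] tipz 0.12 F jig [ 2. -0.] -1.1
```

The forces on the tool are about +2 N in x and −1 N in z, so the handle is swinging. I keep following the arc.

Emit:
drive_tool(moves=[[[0,0,0],[0.007,0,0],0.0],[[0,0,0],[0.007,0,0],0.0],[[0,0,0],[0.007,0,0.001],0.0]])

```text
time: 11.58
eef_pos: [0.5307, 0.046, 0.1454]
tcp_rot: [0.051, 0.974, 0.012, -0.222]
contact_force: [3.7, -0.5, 1.8]
opening: 0.002
finger_force: 1.6
```

Emit:
drive_tool(moves=[[[0,0,0],[0.0055,0,0.0015],0.0],[[0,0,0],[0.0055,0,0.0015],0.0],[[0,0,0],[0.0055,0,0.0015],0.0]])

```text
time: 11.95
eef_pos: [0.5134, 0.0478, 0.148]
tcp_rot: [0.051, 0.973, 0.012, -0.223]
contact_force: [2.9, -0.9, 1.5]
opening: 0.001
finger_force: 1.3
```

Emit:
drive_tool(moves=[[[0,0,0],[0.0055,0,0.0015],0.0],[[0,0,0],[0.0055,0,0.0015],0.0]])

```text
time: 12.2
eef_pos: [0.5019, 0.0491, 0.1494]
tcp_rot: [0.051, 0.973, 0.012, -0.223]
contact_force: [1.9, 0.3, -1.8]
opening: 0.003
finger_force: 1.0
```

```bash
python3 st.py
```

```text
jig [ 0.0141 -0.0281] tipz 0.1324 F jig [1.9 0.5] -1.8
```

Emit:
drive_tool(moves=[[[0,0,0],[0.0035,0,0.001],0.0],[[0,0,0],[0.002,0,0.001],0.0]])

```text
time: 12.45
eef_pos: [0.4965, 0.0496, 0.1503]
tcp_rot: [0.051, 0.973, 0.012, -0.223]
contact_force: [1.7, 0.4, -0.3]
opening: -0.002
finger_force: 0.8
```

Emit:
drive_tool(moves=[[[0,0,0],[0.002,0,0.001],0.0],[[0,0,0],[0,0,0],0.0]])

```text
time: 12.7
eef_pos: [0.4945, 0.0498, 0.1506]
tcp_rot: [0.051, 0.973, 0.012, -0.223]
contact_force: [1.8, -0.6, -0.5]
opening: 0.003
finger_force: 0.7
```

```bash
python3 st.py
```

```text
jig [ 0.0067 -0.0281] tipz 0.1336 F jig [ 1.9 -0.4] -0.5
```

No end stop felt yet, so I keep going in small steps.

Emit:
drive_tool(moves=[[[0,0,0],[0.0025,0,0.001],0.0],[[0,0,0],[0.0025,0,0.001],0.0]])

```text
time: 12.95
eef_pos: [0.4914, 0.0501, 0.151]
tcp_rot: [0.051, 0.974, 0.012, -0.219]
contact_force: [9.3, -0.4, -4.1]
opening: -0.002
finger_force: 4.2
```

Emit:
drive_tool(moves=[[[0,0,0],[0.002,0,0.001],0.0],[[0,0,0],[0.002,0,0.001],0.0]])

```text
time: 13.2
eef_pos: [0.4905, 0.0501, 0.1512]
tcp_rot: [0.051, 0.976, 0.012, -0.213]
contact_force: [16.7, -1.2, -6.9]
opening: 0.002
finger_force: 7.7
```

The force jumped to 17 N with almost no motion, so the handle is on its end stop. I back off, retreat upward and take a last look.

Emit:
drive_tool(moves=[[[0,0,0],[-0.006,0,-0.002],0.0],[[0,0,0],[-0.02,0,-0.005],0.0],[[0,0,0],[-0.04,0,-0.03],0.0],[[0,0,0],[-0.03,0,-0.05],0.0],[[0,0,0],[0,0,-0.05],0.0]])

```text
time: 13.82
eef_pos: [0.6303, 0.0353, 0.2314]
tcp_rot: [0.051, 0.973, 0.012, -0.226]
contact_force: [0.4, -0.4, -0.8]
opening: -0.003
finger_force: 0.0
```

```bash
python3 st.py scene s4.png
cat > fin.py <<'E'
from h import *
import pickle
a=cv2.imread('pics/s4.png');q=cam('side')
b=cv2.resize(q['image'][195:315,240:350,::-1],(400,436),interpolation=cv2.INTER_CUBIC)
a=cv2.resize(a,(400,int(a.shape[0]*400/a.shape[1])));h=max(a.shape[0],436);o=np.zeros((h,800,3),np.uint8);o[:a.shape[0],:400]=a;o[:436,400:]=b
cv2.imwrite('pics/f.png',o)
p=[.4907,.0785];t=-.1015;T=np.array([[np.cos(t),-np.sin(t)],[np.sin(t),np.cos(t)]])
c=pickle.load(open('last.pkl','rb'))
u=proj(c,[[*(np.array(p)+T@[-.019,-.028]),.149]])[0];print('handle end expected in left pic',(u-[131,155])*5.405/2)
u=proj(q,[[*(np.array(p)+T@[-.019,-.028]),.149]])[0];print('right pic',(u-[240,195])*3.636+[400,0])
E
python3 fin.py
```

```text
jig [ 0.1432 -0.0288] tipz 0.2144 F jig [ 0.4 -0.3] -0.8
131 155 5.405405405405405
handle end expected in left pic [143.39439797  37.72080773]
right pic [675.08275669   5.235779  ]
```

View pics/f.png

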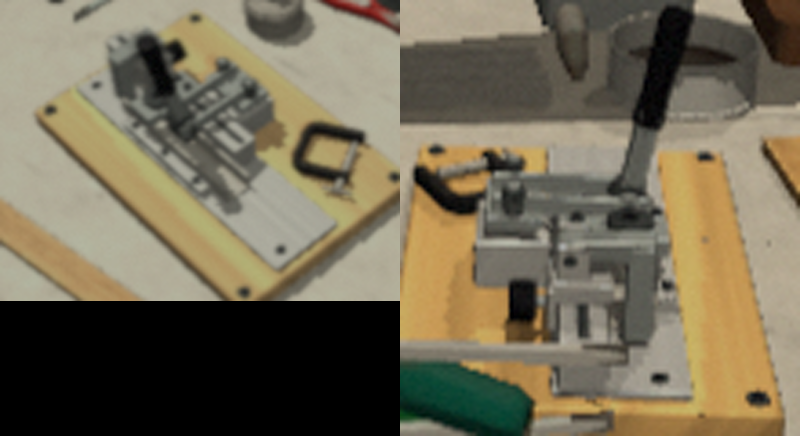

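The final picture shows the handle over towards the robot, with its end at (147,38) and (678,8); (143,38) and (675,5) were expected for fully over. The stop is down across the groove, the channel's tail is unmoved, the spare parts are where they were, and the tool is clear.

```bash
python3 -c "
from plant import ctrl
print(ctrl.sign_off())"
```

```text
the job is handed in; nothing more can be done
None
```

The job is handed in: the stop is down across the groove, the channel is home against it, and the clamp handle is fully over, with the arm clear after about 14 s of robot time.

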